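Refit the crank of the hand coffee mill and snap its cap on

ROBOT

A 6-joint arm with a two-finger parallel gripper is mounted at the origin on a cart in front of the work surface, level with it; the furniture and walls round the work are solid. World frame = base frame: x ahead of the robot, y to its left, z up, the work surface at z = 0. Lengths are in m, angles in rad, forces in N, time in s.
With the tool pointing down it reaches from about 0.275 to 0.875 m from the base axis. Payload 12.5 kg.
Tool frame: the origin (TCP) lies on the centre line of the jaws, within the pads' length; the fingertips stand r.finger_overhang ahead of it and the grasp point (between the pads) lies 3 mm ahead of it (r.finger_overhang is the distance from the TCP to the fingertips, in m); z points along the fingers, y is the line along which they close (so a half turn about z gives the same grasp; the last joint's range is limited). The gripper opens to 85 mm and grips with 20 to 120 N. Pads are 22 mm wide; open, the fingers measure 114 mm over their backs; the gripper's body (76 mm by 85 mm) begins 54 mm behind the grasp point. The pads swing forward as they close: fully open they stand 13 mm farther back than shut.
Start: joints at [1.262, 0.351, 1.652, -0, 1.139, -0.085], TCP at [0.122, 0.536, 0.253] pointing down, gripper open.
Joint ranges: [-2.75, 2.75], [-0.79, 2.1], [0.01, 2.65], [-1.57, 4.71], [0.07, 3.14], [-2.87, 2.87]. Speed limits (rad/s): [2.22, 2.22, 2.79, 3.14, 3.14, 3.14].

INTERFACE

Orientations are given as a unit quaternion [x, y, z, w].
In Python, from cell import r, optics gives the robot as it stands. The module is installed in compiled form; this text tells all that it offers. Calls block until the motion is done:
- r.move_to(position, orientation): joint-space move of the TCP to a pose.
- r.move_linear(position, rot=None, vel=0.15): straight line of the TCP; rot=None keeps the orientation; vel is the mean speed in m/s.
- r.set_joints(angles): joint-space move.
- r.set_gripper(opening, squeeze=None): opening from 0.0 (shut) to 1.0 (fully open); squeeze is the grip in N (None keeps the last); returns when the fingers have stopped.
- r.sleep(seconds).
- r.inverse_kinematics(position, orientation): joint angles nearest the present ones, or None.
- optics.get_image(name): name is "scene" or "side" or "wrist"; returns a dict with "pixels" (480x640x3 uint8, red, green, blue), "depth" (480x640 float32, m along the optical axis (not along the pixel's ray), 0 where there is no reading), "fx", "fy", "cx", "cy" (pixels), "D" ([k1, k2, p1, p2, k3] as OpenCV has them; the pictures are not rectified), "camera_from_world" (4x4, takes a point from world to camera coordinates); the wrist camera has in their place "mount" (4x4, takes a point from camera to tool coordinates, whose origin is the TCP and whose axes are the flange's). Camera axes: x right, y down, z forward; pixel columns grow to the right and rows downward; lengths in m; the calibration is good to about 2 mm. A picture is of the moment at which its call begins: read the wrist's pose just before it.
A pose or a line that the arm cannot do raises r.PlanningError and nothing moves.
- r.hand_in(): hands the job in; it is judged then, once.
Readings, each from a call of its own:
- r.current_t(): time.
- r.current_q(): joint angles.
- r.current_qvel(): joint speeds.
- r.current_effort(): joint torques, N m.
- r.current_tool_pos(): TCP position.
- r.current_ee_rot(): TCP orientation.
- r.current_contact_force(): force on the tool from outside, world axes, zero at the start.
- r.current_torque(): the same for the moment, N m.
- r.current_opening(): opening from 0.0 (shut) to 1.0 (fully open).
- r.current_finger_force(): force on a finger pad.
Only numpy, scipy, OpenCV 4.12 (cv2) and the standard library are available. Lean on these libraries where they do the work, as an engineer would, in place of code of your own. Each camera call takes 0.05 s, during which the arm holds its last target. There are 200 camera calls.

TASK

The hand coffee mill has been taken apart for cleaning. Put its crank back on the square shaft, fully down, then press the small round cap onto the stud above it until it clicks past the sprung balls and sits flat on the crank's hub. Keep pressing the cap firmly down after the click and finish like that, still holding it, without letting go; leave the other things on the worktop where they stand.

Things in the scene. Friction and masses are not known exactly. Their poses are not given: they have to be found in the camera images.
- mill: Hand coffee mill, steel with a black top, held fast to the worktop by its suction foot. Origin: centre of its underside, z up. Foot 114 mm across, body 82 mm, 152 mm to the stud's tip. The crank's hub comes to rest on a flat steel bush 40 mm across, 118 mm up; the black top round the bush is 4 mm lower. A clamp lever at the foot reaches 77 mm from the axis on the -x side
- shaft_seat (a point): Centre of the bush's top face, on the axis of the upright shaft, 118 mm above the worktop; turns with the shaft. z up, x and y square to the sides of the shaft, which from here is 14 mm square for 13 mm, then tapers to 10 mm square at 17 mm; the round stud goes on from there. The shaft turns either way against light friction (0.08 N m) and starts at any angle
- stud_tip (a point): Tip of the round stud on top of the shaft, on its axis, 34 mm above shaft_seat; z up. The stud is 10 mm thick, its last 6 mm narrow to 5 mm. Four sprung steel balls, towards the corners of the square, bulge from it to 16 mm across, centred 9.3 mm below the tip; they give way inward and let the crank's bore pass
- crank: Loose crank, about 160 g, nearly all in the hub: dark steel hub 34 x 34 mm, 18 mm high, with a 15.5 mm square bore right through; arm 15 mm wide. Lies level, knob up, as on the mill. Origin on the bore's axis at the hub's underside; x along the arm to the knob, z up; hub and bore are square to x and y. Fits the shaft in any of the four quarter turns; fully down when its underside rests on the bush
- crank_knob (a point): Top of the crank's dark wooden knob (25 mm across), 85 mm along x from the bore's axis and 51 mm above the hub's underside; the arm between them lies 6 to 12 mm above that underside
- cap: Loose black plastic cap with ribbed side, 32 mm across, 26 mm high, standing open end down. Origin: centre of its underside, z up. Bore 12.5 mm wide (a lip) for the lowest 3.5 mm, then 18 mm, 18.5 mm deep. On the mill the lip meets the balls 9 mm above the hub; about 13 N takes it over them, it drops from 7 mm on, below 3 mm they draw it down; home when it lies on the hub, 18 mm above shaft_seat
- honey_jar: Bystander: honey jar, 69 mm across, 99 mm high; origin at its underside
- tumbler_1: Bystander: clear glass, 77 mm across, 89 mm high; origin at its underside
- egg_timer: Bystander: round egg timer, 59 mm across, 52 mm high; origin at its underside
- pepper_mill: Bystander: dark wooden pepper mill, 58 mm across, 150 mm high; origin at its underside
- teaspoon: Bystander: teaspoon lying flat, 130 x 27 mm, 11 mm high; origin at its underside, x along it
- spice_2: Bystander: spice jar, 45 mm across, 106 mm high; origin at its underside

How it is judged:
By the outcome, as a careful person would: the job done as asked, in the order asked, and still so for the second after the job is handed in, while the arm keeps its last pose, push and grip.
It also fails if it takes over 64 s, if anything falls off the work surface, if the arm or the gripper's body presses on something with over 40 N, if the wrist force passes 120 N, or if a joint passes its speed limit or range.

## Working session

There is one attempt and no reset: what is moved stays moved. The work goes in short steps, each a Python script; the robot and the scene stay as the last script left them, time stands still between calls to the robot, and variables do not carry over. Pictures are saved under pics/ and viewed, at most 10 in all, crops included, and the job is handed in when it is done.

```bash
mkdir -p pics; python3 - <<'E'
from cell import r, optics
import numpy as np,cv2,pickle
d={n:optics.get_image(n) for n in("scene","side","wrist")}
d['tp']=r.current_tool_pos();d['tr']=r.current_ee_rot()
pickle.dump(d,open('d0.pkl','wb'))
for n in("scene","side"): cv2.imwrite(f'pics/{n}0.png',d[n]['pixels'][:,:,::-1]); print(n,d[n]['fx'],d[n]['D'],(d[n]['depth']>0).mean(),np.linalg.inv(d[n]['camera_from_world']).round(3).tolist())
print(d['wrist']['mount'],r.finger_overhang,d['tr'],r.current_t())
E
```

```text
scene 504.0107014892461 [-0.05349773  0.          0.          0.          0.        ] 0.995849609375 [[0.746, -0.5, 0.439, 0.153], [-0.666, -0.556, 0.497, -0.406], [-0.004, -0.663, -0.748, 0.747], [0.0, 0.0, 0.0, 1.0]]
side 457.1732813977566 [-0.023353  0.        0.        0.        0.      ] 0.996201171875 [[-0.995, -0.069, 0.076, 0.467], [-0.101, 0.506, -0.857, 0.744], [0.02, -0.86, -0.51, 0.565], [0.0, 0.0, 0.0, 1.0]]
[[ 7.38682465e-04 -9.53822279e-01 -3.00370629e-01  7.84261433e-02]
 [ 9.99999717e-01  7.47799998e-04  8.46086643e-05  5.83621969e-04]
 [ 1.43915527e-04 -3.00370607e-01  9.53822561e-01 -1.20330192e-01]
 [ 0.00000000e+00  0.00000000e+00  0.00000000e+00  1.00000000e+00]] 0.022 [ 1.11649769e-01  9.93747525e-01 -4.22664560e-04 -8.50329839e-05] 0.15
```

View pics/scene0.png

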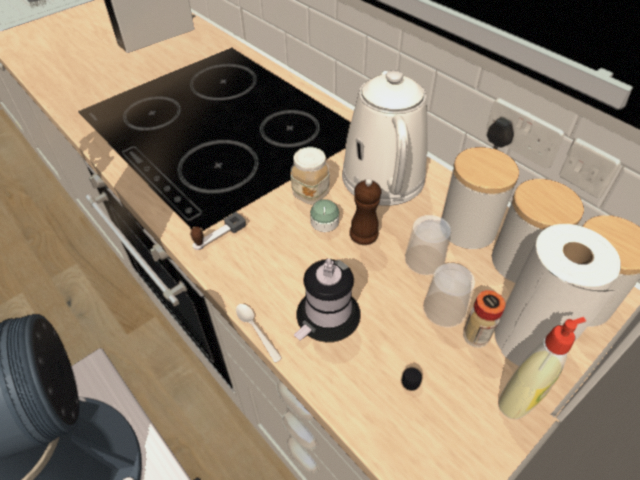

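View pics/side0.png

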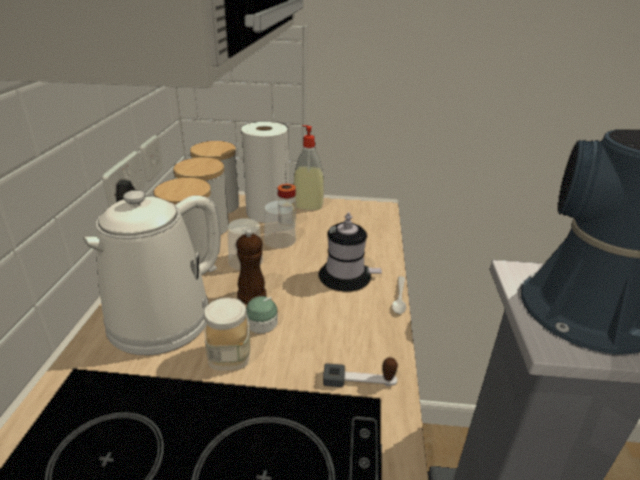

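The scene view shows the mill at (330,300) with its stud tip near (328,263), the crank hub at (236,221), its knob at (196,235) and the cap at (411,378). The side view shows the mill at (346,260), the crank hub at (334,375) and its knob at (389,368); the cap is hidden behind the mill.

```bash
cat > h.py <<'E'
import numpy as np,cv2,pickle
from scipy.spatial.transform import Rotation as R
def w2c(im): # world_from_camera
    return np.linalg.inv(im['camera_from_world']) if 'camera_from_world' in im else im['T']
def K(im): return np.array([[im['fx'],0,im['cx']],[0,im['fy'],im['cy']],[0,0,1.]])
def ray(im,uv):
    T=w2c(im); p=cv2.undistortPoints(np.array(uv,float).reshape(-1,1,2),K(im),np.array(im['D']))[:,0]
    d=np.c_[p,np.ones(len(p))]@T[:3,:3].T
    return T[:3,3],d
def plane(im,uv,z):
    o,d=ray(im,uv); return o+d*((z-o[2])/d[:,2])[:,None]
def cross(a,ua,b,ub):
    o1,d1=ray(a,ua);o2,d2=ray(b,ub);d1=d1[0];d2=d2[0]
    s=np.linalg.lstsq(np.c_[d1,-d2],o2-o1,rcond=None)[0]
    p,q=o1+s[0]*d1,o2+s[1]*d2
    return (p+q)/2,np.linalg.norm(p-q)
def cloud(im):
    v,u=np.mgrid[0:480,0:640]; o,d=ray(im,np.c_[u.ravel(),v.ravel()])
    return (o+d*im['depth'].reshape(-1,1)).reshape(480,640,3)
def wrist(r,optics):
    p=np.array(r.current_tool_pos());q=r.current_ee_rot()
    im=optics.get_image("wrist"); T=np.eye(4);T[:3,:3]=R.from_quat(q).as_matrix();T[:3,3]=p
    im['T']=T@np.array(im['mount']); return im
def down(a): # tool down; x axis of tool at world angle a
    c,s=np.cos(a),np.sin(a)
    return R.from_matrix(np.array([[c,s,0],[s,-c,0],[0,0,-1.]])).as_quat()
E
python3 - <<'E'
from h import *
d=pickle.load(open('d0.pkl','rb'));s,e=d['scene'],d['side']
print('tooldir',R.from_quat(d['tr']).as_matrix().round(3).tolist())
C,E=cloud(s),cloud(e)
for n,u,v in[('hub',236,219),('knob',196,233),('cap',411,375),('tip',329,264),('millfoot',330,320),('pepper',368,188),('timer',325,210),('honey',310,160),('spoon1',245,312),('spoon2',275,357),('tum',430,228),('tum2',450,275),('spice',490,300),('kettle',395,78),('lever',302,333)]: print(n,C[v,u].round(3))
for n,u,v in[('hub',334,370),('knob',389,362),('tip',348,217)]: print(n,E[v,u].round(3))
print(cross(s,(328,263),e,(348,216)))
E
```

```text
tooldir [[-0.975, 0.222, -0.0], [0.222, 0.975, -0.001], [0.0, -0.001, -1.0]]
hub [0.491 0.242 0.008]
knob [0.396 0.228 0.048]
cap [ 0.489 -0.229  0.028]
tip [ 0.479 -0.052  0.146]
millfoot [ 0.458 -0.077  0.04 ]
pepper [0.65  0.034 0.139]
timer [0.616 0.11  0.05 ]
honey [0.655 0.198 0.099]
spoon1 [0.374 0.051 0.003]
spoon2 [ 0.36  -0.052  0.001]
tum [ 0.699 -0.077  0.088]
tum2 [ 0.644 -0.167  0.085]
spice [ 0.636 -0.247  0.107]
kettle [0.801 0.125 0.256]
lever [ 0.416 -0.055  0.018]
hub [0.482 0.224 0.011]
knob [0.399 0.235 0.05 ]
tip [ 0.479 -0.044  0.146]
(array([ 0.47890554, -0.04902321,  0.14571954]), np.float64(5.365403557528182e-05))
```

```bash
python3 - <<'E'
from cell import r,optics
from h import *
q=down(np.pi); D={}
for n,p in[('m1',(.479,-.024,.27)),('m2',(.479,-.074,.27)),('c2',(.487,-.255,.17)),('c1',(.487,-.205,.17)),('k1',(.47,.21,.17)),('k2',(.47,.26,.17))]:
    try:r.move_to(p,q)
    except Exception as e: print(n,repr(e)); continue
    r.sleep(.1); D[n]=wrist(r,optics); print(n,r.current_t(),np.array(r.current_q()).round(2))
pickle.dump(D,open('d1.pkl','wb'))
t=[cv2.resize(D[n]['pixels'],(400,300),interpolation=cv2.INTER_AREA) for n in('m1','c1','k1','k2')]
cv2.imwrite('pics/w1.png',np.vstack([np.hstack(t[:2]),np.hstack(t[2:])])[:,:,::-1])
E
```

```text
m1 2.6667 [-0.15  0.2   1.81  0.    1.13 -1.72]
m2 3.1333 [-0.25  0.21  1.79  0.    1.13 -1.82]
c2 4.125 [-0.56  0.45  1.73  0.    0.96 -2.14]
c1 4.5917 [-0.49  0.42  1.79 -0.    0.94 -2.06]
k1 6.275 [ 0.33  0.39  1.82 -0.    0.93 -1.24]
k2 6.7417 [ 0.42  0.43  1.76 -0.    0.95 -1.15]
```

View pics/w1.png

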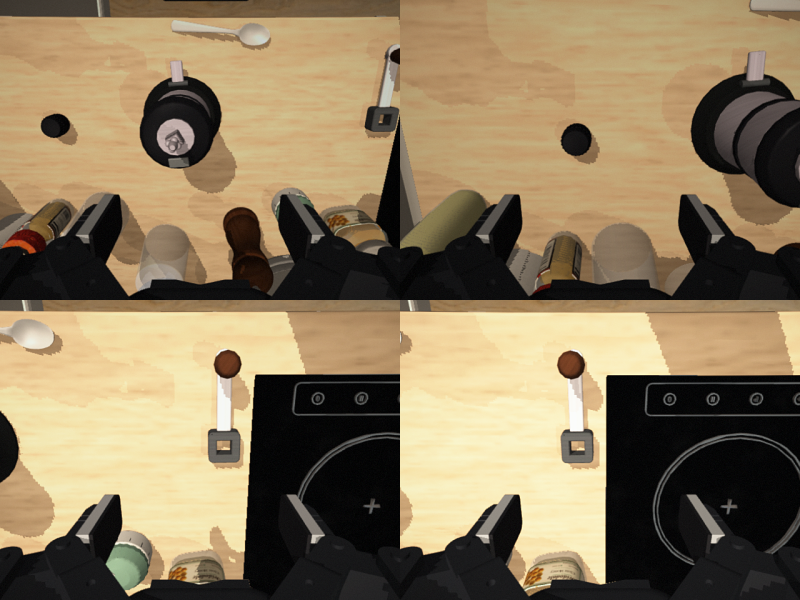

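The wrist views show the bush with the shaft at (278,219) full-size pixels in m1, the cap at (282,222) in c1, and the crank hub with its square bore at (358,233) in k1 and (283,233) in k2. I'll zoom in on these.

```bash
python3 - <<'E'
from h import *
D=pickle.load(open('d1.pkl','rb'))
t=[cv2.resize(D[n]['pixels'][v:v+75,u:u+100],(400,300),interpolation=cv2.INTER_CUBIC) for n,u,v in(('m1',230,180),('m2',310,180),('c1',235,190),('k1',310,200))]
cv2.imwrite('pics/w2.png',np.vstack([np.hstack(t[:2]),np.hstack(t[2:])])[:,:,::-1])
E
```

```text
(no output)
```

View pics/w2.png

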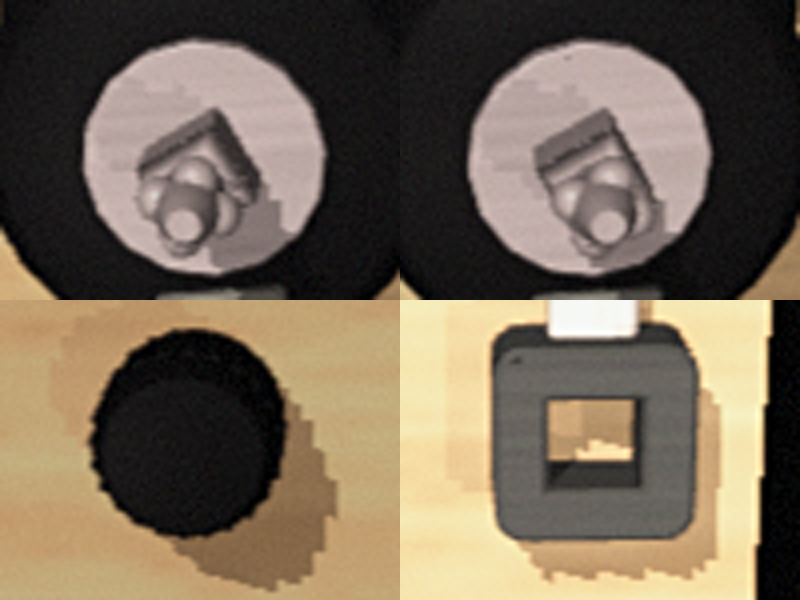

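The bush disc is sharp, with the shaft rotated about 35–40°. The cap's lower rim is its top face, and the crank's grey top face and bore are square to the picture. I'll measure these by masks.

```bash
cat > meas.py <<'E'
from h import *
from scipy.optimize import least_squares
def comp(m,seed):
    n,l,st,_=cv2.connectedComponentsWithStats(m.astype(np.uint8)); 
    ls=[k for k in np.unique(l[seed[1]-25:seed[1]+25,seed[0]-25:seed[0]+25]) if k]
    k=max(ls,key=lambda k:st[k,4]); return (l==k).astype(np.uint8)
def contour(m): return max(cv2.findContours(m,cv2.RETR_EXTERNAL,cv2.CHAIN_APPROX_NONE)[0],key=cv2.contourArea)[:,0].astype(float)
def circ(P):
    s=least_squares(lambda x:np.hypot(P[:,0]-x[0],P[:,1]-x[1])-x[2],[*P[:,:2].mean(0),.02],loss='soft_l1',f_scale=3e-4); return s.x
def pix_at(im,P): # world->pixel
    c=np.linalg.inv(w2c(im)); return cv2.projectPoints(np.array(P,float).reshape(-1,1,3),cv2.Rodrigues(c[:3,:3])[0],c[:3,3],K(im),np.array(im['D']))[0][:,0]
def two(f,a,b,z): # measure xy on plane z in both, then triangulate through their pixels
    A,B=f(a),f(b)
    return A,B,cross(a[0],pix_at(a[0],[*A[:2],z]),b[0],pix_at(b[0],[*B[:2],z]))
E
python3 - <<'E'
from meas import *
D=pickle.load(open('d1.pkl','rb'))
def bush(a):
    g=a[0]['pixels'].astype(int).min(2); m=comp(cv2.morphologyEx((g>75).astype(np.uint8),cv2.MORPH_OPEN,np.ones((3,3))),a[1])
    h=cv2.convexHull(contour(m).astype(np.float32))[:,0]; h=np.zeros((480,640),np.uint8)+cv2.fillConvexPoly(np.zeros((480,640),np.uint8),h.astype(int),1)
    return circ(plane(a[0],contour(h),.118))
print('bush',*two(bush,(D['m1'],(280,218)),(D['m2'],(357,218)),.118))
m1=D['m1'];m2=D['m2']
o1,o2=np.array([230,180]),np.array([310,180])
pm=lambda o,l:o+np.array(l,float)/4-.375
for im,o,l in((m1,o1,[(137,163),(213,107),(262,182)]),(m2,o2,[(134,150),(210,108)])):
    P=plane(im,pm(o,l),.118)[:,:2]; d=np.diff(P,axis=0); print('shaft base',P.round(4).tolist(),np.hypot(*d.T),np.degrees(np.arctan2(d[:,1],d[:,0])))
print('tip',cross(m1,pm(o1,[(187,222)]),m2,pm(o2,[(207,225)])))
def cap(a):
    g=a[0]['pixels'].astype(int).max(2); c=contour(comp(g<70,a[1])); c=c[c[:,1]>(c[:,1].min()+c[:,1].max())/2+3]
    return circ(plane(a[0],c,.026))
u=pix_at(D['c2'],[.487,-.226,.026])[0]; print(u)
print('cap',*two(cap,(D['c1'],(282,228)),(D['c2'],tuple(u.astype(int))),.026))
def hub(a):
    p=a[0]['pixels'].astype(int); m=(p.max(2)<125)&(p.min(2)>58)&(p.max(2)-p.min(2)<25)
    c=comp(m,a[1]); out=contour(c); P=plane(a[0],out,.018)
    hole=contour(comp(cv2.fillPoly(c.copy(),[out.astype(int)],1)-c,a[1])); H=plane(a[0],hole,.018)
    ro=cv2.minAreaRect((P[:,:2]*1e3).astype(np.float32));rh=cv2.minAreaRect((H[:,:2]*1e3).astype(np.float32)); print('   rect',ro,rh)
    return np.array([*ro[0]])/1e3
print('hub',*two(hub,(D['k1'],(358,235)),(D['k2'],(283,235)),.018))
def knob(a):
    p=a[0]['pixels'].astype(int); m=(p[...,0]-p[...,2]>20)&(p.max(2)<140)
    c=contour(comp(m,a[1])); print('  ',cv2.minEnclosingCircle(c.astype(np.float32))); return circ(plane(a[0],c,.046))
print('knob',*two(knob,(D['k1'],(364,102)),(D['k2'],(273,102)),.046))
E
```

```text
bush [ 0.47754058 -0.04827371  0.01968661] [ 0.47745844 -0.04847345  0.019742  ] (array([ 0.4778072 , -0.04837538,  0.11690836]), np.float64(7.912874297297854e-05))
shaft base [[0.4782, -0.0592], [0.4688, -0.0465], [0.4814, -0.0388]] [0.0157813  0.01482038] [126.72989201  31.43756832]
shaft base [[0.4758, -0.0574], [0.4688, -0.0452]] [0.01407645] [120.07665707]
tip (array([ 0.47888874, -0.048153  ,  0.1478365 ]), np.float64(0.00031047872571841173))
[362.16323375 223.44341588]
cap [ 0.48864269 -0.22883174  0.01488529] [ 0.48867915 -0.23014313  0.01492264] (array([ 0.49084986, -0.22951521,  0.01870165]), np.float64(2.7078959563171963e-05))
   rect ((479.9311218261719, 235.40090942382812), (33.516876220703125, 33.32924270629883), 0.48684409260749817) ((479.6900329589844, 235.4082794189453), (16.03896713256836, 15.27445125579834), 89.97244262695312)
   rect ((479.8339538574219, 235.91937255859375), (32.95103454589844, 34.00587844848633), 89.5521011352539) ((479.8309020996094, 235.85189819335938), (15.286749839782715, 16.112899780273438), 0.025718828663229942)
hub [0.47993112 0.23540091] [0.47983395 0.23591937] (array([0.48080144, 0.23566322, 0.01515411]), np.float64(8.933740623489533e-05))
   ((363.5, 102.5), 23.032684326171875)
   ((273.5633850097656, 103.69013977050781), 22.834575653076172)
knob [0.39563103 0.23381724 0.01147562] [0.39569535 0.23515396 0.0115009 ] (array([0.39576419, 0.23446484, 0.0393179 ]), np.float64(7.640367270986746e-05))
```

```bash
cat > g1.py <<'E'
from cell import r,optics
from meas import *
q=down(np.pi); D={}
c=(.4799,.2356)
r.set_gripper(.72,60)
r.move_to((*c,.10),q); r.move_linear((*c,.022),vel=.08)
print('f',np.round(r.current_contact_force(),1)); r.set_gripper(0,60); print('op',r.current_opening(),r.current_finger_force())
r.move_linear((*c,.20)); r.sleep(.15); print(np.round(r.current_contact_force(),1),r.current_opening())
D['h']=wrist(r,optics)
a=np.radians(211.5); q2=down(a); Y=np.array([np.sin(a),-np.cos(a)])  # tool y axis
m=np.array([.4778,-.0484])
for n,s in(('p1',1),('p2',-1)):
    r.move_to((*(m+s*.055*Y),.27),q2); r.sleep(.15); D[n]=wrist(r,optics)
print(r.current_t(),np.round(r.current_q(),2))
pickle.dump(D,open('d2.pkl','wb'))
t=[cv2.resize(D[n]['pixels'],(400,300),interpolation=cv2.INTER_AREA) for n in('h','p1','p2')]
t.append(cv2.resize(D['h']['pixels'][200:350,220:420],(400,300)))
cv2.imwrite('pics/w3.png',np.vstack([np.hstack(t[:2]),np.hstack(t[2:])])[:,:,::-1])
E
python3 g1.py
```

```text
f [-0.3  1.   0.5]
op 0.3781447500158206 59.121895506978035
[ 0.7 -0.2 -2.2] 0.3858889997031872
12.425 [-0.27  0.27  1.72  0.    1.15 -2.4 ]
```

View pics/w3.png

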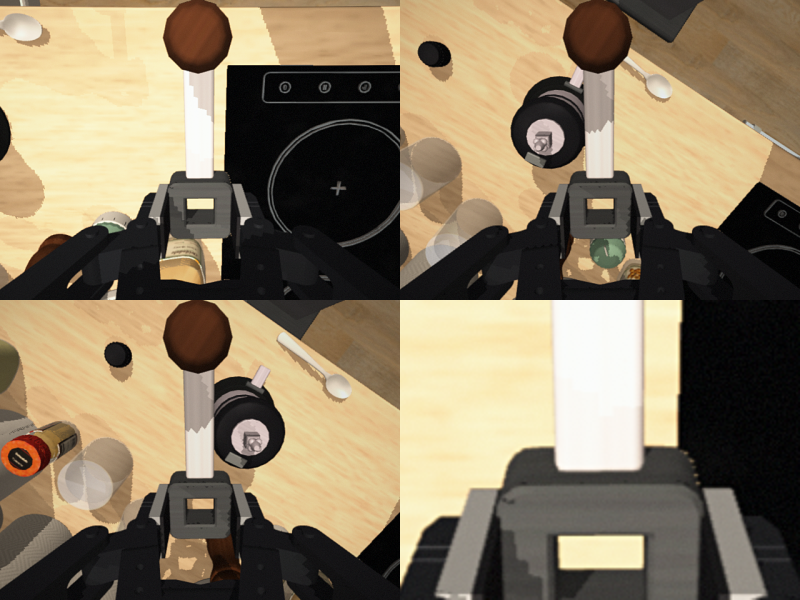

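The crank is held level between the pads, with its bore at about (318,328) in the full-size wrist picture. The shaft, at (228,228) in p1 and (402,219) in p2, looks square to the tool. I'll zoom in on the shaft and bore for the fine fit.

```bash
python3 - <<'E'
from meas import *
D=pickle.load(open('d2.pkl','rb'))
t=[cv2.resize(D[n]['pixels'][v:v+75,u:u+100],(400,300),interpolation=cv2.INTER_CUBIC) for n,u,v in(('p1',180,180),('p2',350,180),('p1',270,290),('p2',270,290))]
cv2.imwrite('pics/w4.png',np.vstack([np.hstack(t[:2]),np.hstack(t[2:])])[:,:,::-1])
def bush(a):
    g=a[0]['pixels'].astype(int).min(2); m=comp(cv2.morphologyEx((g>75).astype(np.uint8),cv2.MORPH_OPEN,np.ones((3,3))),a[1])
    h=cv2.convexHull(contour(m).astype(np.int32))
    return circ(plane(a[0],contour(cv2.fillConvexPoly(np.zeros((480,640),np.uint8),h,1)),.118))
print('bush',*two(bush,(D['p1'],(230,220)),(D['p2'],(402,216)),.118))
E
```

```text
bush [ 0.48800232 -0.00122808  0.1930903 ] [ 0.47758723 -0.0488693   0.0198408 ] (array([ 0.49907215, -0.00972256,  0.05317408]), np.float64(0.04286705491441985))
```

View pics/w4.png

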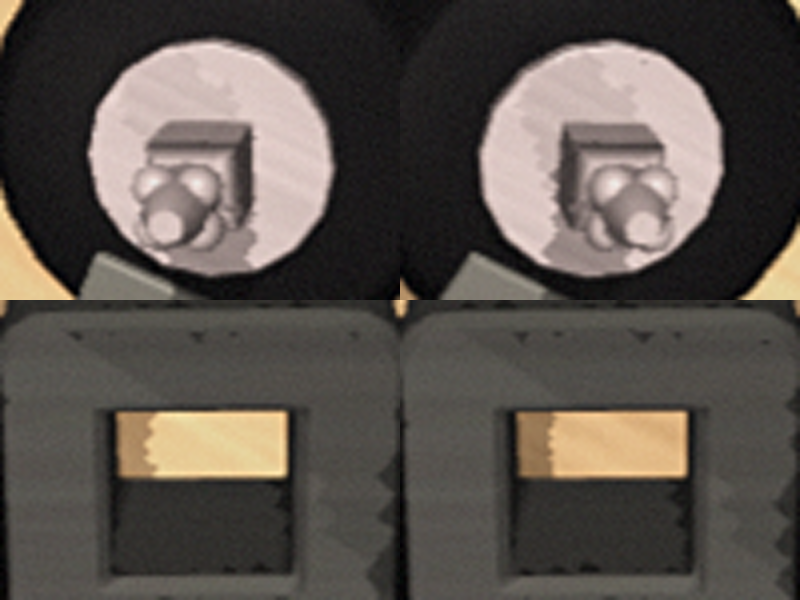

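Both views show the shaft edge level (p1 from (155,122) to (250,122) in the crop), so 211.5° matches to about 1°. The bore's top rim spans x 112–292 and y 408–575 in the crop.

```bash
python3 - <<'E'
from meas import *
D=pickle.load(open('d2.pkl','rb'))
def bush(a):
    g=a[0]['pixels'].astype(int).min(2); u,v=a[1]; w=np.zeros_like(g); w[v:v+72,u+18:u+90]=1
    h=cv2.convexHull(contour(comp(cv2.morphologyEx(((g>75)&(w>0)).astype(np.uint8),cv2.MORPH_OPEN,np.ones((5,5))),(u+52,v+38))).astype(np.int32))
    return circ(plane(a[0],contour(cv2.fillConvexPoly(np.zeros((480,640),np.uint8),h,1)),.118))
print('bush',*two(bush,(D['p1'],(180,180)),(D['p2'],(350,180)),.118))
im=dict(D['p1']); im['T']=np.array(im['mount'])
f=lambda l:np.array([270,220])+(np.array(l,float)+[0,-20-0])/4  # placeholder
px=lambda x,y:(270+x/4-.375,290+(y-300)/4-.375)
P=plane(im,[px(112,408),px(292,408),px(292,575),px(112,575)],.003); print(P.round(4).tolist(),P.mean(0))
for n,o,l in(('p1',(180,180),[(150,122),(250,122)]),('p2',(350,180),[(163,125),(263,125)])):
    Q=plane(D[n],[(o[0]+x/4-.375,o[1]+y/4-.375) for x,y in l],.118)[:,:2];d=Q[1]-Q[0]; print(n,Q.round(4).tolist(),np.hypot(*d),np.degrees(np.arctan2(d[1],d[0])))
print('tip',cross(D['p1'],(180+167/4-.4,180+227/4-.4),D['p2'],(350+242/4-.4,180+230/4-.4)))
E
```

```text
bush [ 0.47752292 -0.04837618  0.01980619] [ 0.47758723 -0.0488693   0.0198408 ] (array([ 0.47782966, -0.04845872,  0.11686752]), np.float64(0.00019490430007479935))
[[0.0107, -0.0056, 0.003], [0.0107, 0.0087, 0.003], [-0.0046, 0.009, 0.003], [-0.0046, -0.0058, 0.003]] [0.00308332 0.00157878 0.003     ]
p1 [[0.477, -0.0598], [0.4686, -0.046]] 0.01617203839086265 121.59300314674819
p2 [[0.4758, -0.0575], [0.4673, -0.0437]] 0.01621741908453814 121.5738111042242
tip (array([ 0.47836803, -0.04805872,  0.15080871]), np.float64(0.00012654502151047395))
```

```bash
cat > g2.py <<'E'
from cell import r,optics
from meas import *
q=down(np.radians(211.6)); p=np.array([.4786,-.0480])
r.move_to((*p,.20),q); r.move_linear((*p,.176),vel=.08); r.sleep(.1)
F0=np.array(r.current_contact_force()); print('F0',F0.round(1),r.current_t())
z=.176
while z>.1385:
    z-=.002; r.move_linear((*p,z),vel=.04)
    F=np.array(r.current_contact_force())-F0; M=r.current_torque()[2]; print(round(z,4),p.round(4),F.round(1),round(M,2),np.round(r.current_tool_pos()-np.array([*p,z]),4))
    if F[2]>12: print('stop'); break
    f=F[:2]; 
    if np.hypot(*f)>1: p=p+np.clip(f*.0001,-.0006,.0006)
print(r.current_t())
E
python3 g2.py
```

```text
F0 [-0.3 -0.1 -2. ] 13.425
0.174 [ 0.4786 -0.048 ] [ 0.1 -0.1  1.1] -0.0 [ 0.     -0.      0.0001]
0.172 [ 0.4786 -0.048 ] [ 0.3 -0.3  0.4] -0.02 [-0.0001  0.     -0.0001]
0.17 [ 0.4786 -0.048 ] [-0.1  0.2 -0.5] 0.01 [-0.0001  0.     -0.0001]
0.168 [ 0.4786 -0.048 ] [-0.1 -1.3  0.1] -0.03 [-0.0001  0.     -0.0001]
0.166 [ 0.4786 -0.0481] [ 1.9 -1.6 -0.1] -0.01 [ 0.0001 -0.0001 -0.0001]
0.164 [ 0.4788 -0.0483] [ 0.6 -0.9 -0.5] -0.01 [-0.     -0.     -0.0001]
0.162 [ 0.4788 -0.0484] [-0.1 -0.7 -0.6] 0.04 [-0.0001  0.     -0.0002]
0.16 [ 0.4788 -0.0484] [ 0.7  0.1 -0.2] 0.01 [-0.0001 -0.     -0.0001]
0.158 [ 0.4788 -0.0484] [ 1.3 -0.5 -0.1] 0.03 [-0.0001  0.     -0.0001]
0.156 [ 0.479  -0.0484] [-0.3  0.4 -0.1] 0.03 [-0.0001  0.     -0.0001]
0.154 [ 0.479  -0.0484] [ 1.  -1.5  0.1] -0.01 [ 0.0001 -0.0001 -0.0001]
0.152 [ 0.4791 -0.0486] [ 1.3 -1.6 -0.6] -0.01 [ 0.     -0.0001 -0.0001]
0.15 [ 0.4792 -0.0487] [ 1.2 -1.3 -1.5] -0.02 [-0.0001  0.     -0.0001]
0.148 [ 0.4793 -0.0489] [ 0.3 -0.2 -0.3] -0.0 [-0.0001  0.0001 -0.0002]
0.146 [ 0.4793 -0.0489] [0.6 0.5 0.4] 0.03 [-0.0001  0.     -0.0001]
0.144 [ 0.4793 -0.0489] [-0.4 -0.2 -0.1] 0.02 [-0.0001  0.     -0.0001]
0.142 [ 0.4793 -0.0489] [1.  0.5 0.3] -0.05 [ 0. -0. -0.]
0.14 [ 0.4794 -0.0488] [-10.9   0.5  29.6] 0.07 [ 0.     -0.0001  0.0018]
stop
17.925
```

```bash
cat > g3.py <<'E'
from cell import r,optics
from meas import *
D={}
p=r.current_tool_pos()
r.move_linear((.4793,-.0489,.1412),vel=.05); print(np.round(r.current_contact_force(),1))
r.set_gripper(.62); r.move_linear((.4793,-.0489,.27),vel=.15)
q=down(np.pi)
r.move_to((.4783,-.0487,.27),q); r.sleep(.15); D['s']=wrist(r,optics); D['e']=optics.get_image('side')
r.move_to((.4887,-.2295,.15),q); r.sleep(.15); D['c']=wrist(r,optics)
pickle.dump(D,open('d3.pkl','wb')); print(r.current_t(),np.round(r.current_q(),2))
t=[cv2.resize(D['s']['pixels'][60:360,120:520],(400,300)),cv2.resize(D['e']['pixels'][190:310,270:430],(400,300)),D['c']['pixels'][60:360,120:520],cv2.resize(D['c']['pixels'][190:265,260:360],(400,300))]
cv2.imwrite('pics/w5.png',np.vstack([np.hstack(t[:2]),np.hstack(t[2:])])[:,:,::-1])
im=D['c'];g=im['pixels'].astype(int).max(2)
for th in(50,70,90):
    c=contour(comp(g<th,(320,230))); y=c[:,1];x=c[:,0]; print(th,x.min(),x.max(),y.min(),y.max())
    lo=c[y>(y.min()+y.max())/2+3]; print(' top',circ(plane(im,lo,.026)),' bottom',circ(plane(im,c[y<(y.min()+y.max())/2-3],.0)))
E
python3 g3.py
```

```text
[-4.4 -0.2 12.3]
21.4333 [-0.52  0.46  1.77  0.    0.91 -2.1 ]
50 292.0 342.0 201.0 256.0
 top [ 0.4887028  -0.22944023  0.01466759]  bottom [ 0.49163983 -0.22955656  0.01563486]
70 292.0 342.0 201.0 256.0
 top [ 0.48858565 -0.22949234  0.01484253]  bottom [ 0.49155273 -0.22952034  0.01573845]
90 291.0 343.0 201.0 257.0
 top [ 0.48864369 -0.22942261  0.01490277]  bottom [ 0.49146563 -0.22952397  0.01581898]
```

View pics/w5.png

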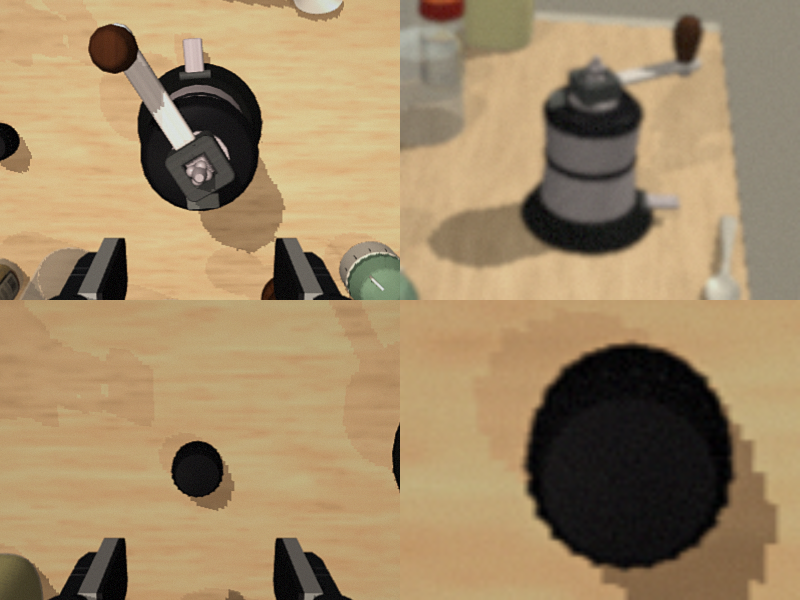

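```bash
python3 - <<'E'
from meas import *
D=pickle.load(open('d3.pkl','rb'));D1=pickle.load(open('d1.pkl','rb'))
def zs(im,c,r0,r1,n,z0,z1):
    C=cloud(im); rr=np.hypot(C[...,0]-c[0],C[...,1]-c[1]); m=(rr<r1)&(rr>r0)&(C[...,2]>z0)&(C[...,2]<z1); P=C[m]
    A=np.c_[P[:,0]-c[0],P[:,1]-c[1],np.ones(len(P))]; s=np.linalg.lstsq(A,P[:,2],rcond=None)[0]; print(n,m.sum(),np.median(P[:,2]).round(4),s.round(4),np.std(P[:,2]-A@s).round(4))
c=(.478,-.0486)
zs(D1['m1'],c,.012,.019,'bush m1',.11,.125);zs(D1['m2'],c,.012,.019,'bush m2',.11,.125)
zs(D['s'],c,.010,.016,'hub s',.128,.145)
zs(D['s'],c,.024,.038,'top s',.105,.122);zs(D1['m1'],c,.024,.038,'top m1',.105,.122)
im=D['s'];p=im['pixels'].astype(int); m=(p.max(2)<125)&(p.min(2)>50)&(p.max(2)-p.min(2)<25)
k=cloud(im);m&=(np.hypot(k[...,0]-c[0],k[...,1]-c[1])<.03)&(k[...,2]>.128)
P=plane(im,contour(comp(m,(320,230))),.136);print(cv2.minAreaRect((P[:,:2]*1e3).astype(np.float32)))
E
```

```text
bush m1 1409 0.1177 [-0.0028 -0.0007  0.1177] 0.0007
bush m2 1411 0.1177 [-0.0024  0.0012  0.1177] 0.0007
hub s 1227 0.1356 [ 0.0004 -0.0027  0.1356] 0.0007
top s 4822 0.1118 [0.0169 0.0019 0.1117] 0.0017
top m1 5587 0.1119 [ 0.0207 -0.0009  0.1119] 0.0017
((477.1757507324219, -48.35187911987305), (34.868438720703125, 33.178443908691406), 31.753366470336914)
```

The crank hangs level on the shaft: depth puts the hub top 17.9 mm above the bush, so it is fully seated, with the knob at (113,47) in the crop. The cap stands free at (318,229). Next I grasp the cap.

```bash
cat > g4.py <<'E'
from cell import r,optics
from meas import *
d=pickle.load(open('d3.pkl','rb'))['c'];C=cloud(d);m=(np.hypot(C[...,0]-.4895,C[...,1]+.2295)<.025)&(C[...,2]>.02)&(C[...,2]<.035)
P=C[m];top=P[P[:,2]>np.median(P[:,2])-.002]; c=top[:,:2].min(0)/2+top[:,:2].max(0)/2; print('cap top',np.median(top[:,2]),c,top[:,:2].mean(0),np.ptp(top[:,:2],axis=0))
c=np.array([.4895,-.2295]) if abs(c-[.4895,-.2295]).max()>.004 else c
q=down(np.pi)
r.set_gripper(.72); r.move_to((*c,.09),q); r.move_linear((*c,.027),vel=.08)
r.set_gripper(0,90); print('op',r.current_opening(),r.current_finger_force(),np.round(r.current_contact_force(),1))
r.move_linear((*c,.15),vel=.15)
p=np.array([.4778,-.0487]); D={}
r.move_to((*(p+[0,.055]),.25),q); r.sleep(.15); D['p']=wrist(r,optics); D['side']=optics.get_image('side')
pickle.dump(D,open('d4.pkl','wb')); print(r.current_t(),r.current_opening())
cv2.imwrite('pics/w6.png',np.hstack([cv2.resize(D['p']['pixels'],(400,300)),cv2.resize(D['p']['pixels'][240:390,220:420],(400,300))])[:,:,::-1])
E
python3 g4.py
```

```text
cap top 0.025188351599728 [ 0.49043771 -0.23002329] [ 0.48974917 -0.22976565] [0.02796489 0.02775263]
op 0.3527742637038855 88.24387639760971 [-2.4  1.6 10.4]
25.5917 0.3465926149934676
```

View pics/w6.png

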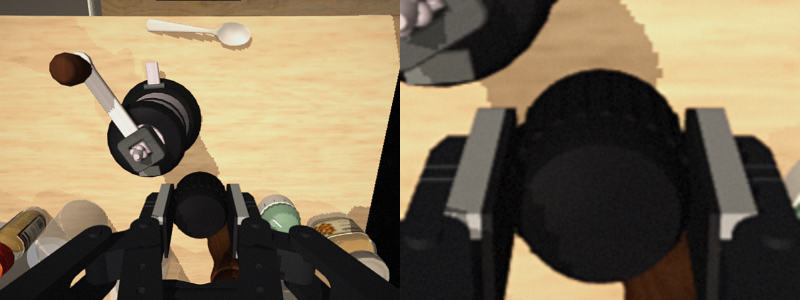

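The cap is upright between the pads, centred at about (320,325) in the full-size picture, and the crank sits on the mill. Next I lower it and press, watching the force.

```bash
cat > g5.py <<'E'
from cell import r,optics
from meas import *
q=down(np.pi); p=np.array([.4780,-.0488])
r.move_to((*p,.20),q); r.move_linear((*p,.182),vel=.08); r.sleep(.1)
F0=np.array(r.current_contact_force()); print('F0',F0.round(1),r.current_t())
z=.182
while z>.155:
    z-=.002 if z>.1745 else .001; r.move_linear((*p,z),vel=.04)
    F=np.array(r.current_contact_force())-F0; t=np.array(r.current_tool_pos()); print(round(z,4),p.round(4),F.round(1),t.round(4)[2],round(r.current_opening(),3))
    if F[2]>26 or np.hypot(*F[:2])>15: print('stop'); break
    if np.hypot(*F[:2])>1: p=p+np.clip(F[:2]*.00012,-.0006,.0006)
print(r.current_t())
E
python3 g5.py
```

```text
F0 [ 0.5 -0.8  0.3] 26.4667
0.18 [ 0.478  -0.0488] [-1.1  1.1 -1.7] 0.1801 0.352
0.178 [ 0.4779 -0.0487] [-0.8  0.8  0.1] 0.1779 0.354
0.176 [ 0.4778 -0.0486] [-0.6  0.5 -0.6] 0.1759 0.354
0.174 [ 0.4778 -0.0486] [-1.1  0.4 -0.7] 0.1739 0.355
0.173 [ 0.4776 -0.0485] [-0.2  0.1  1.3] 0.1731 0.346
0.172 [ 0.4776 -0.0485] [-0.8 -0.1  4.9] 0.1724 0.352
0.171 [ 0.4776 -0.0485] [-0.3 -0.9  7. ] 0.1716 0.351
0.17 [ 0.4776 -0.0485] [ 0.8 -2.   2.6] 0.1703 0.353
0.169 [ 0.4777 -0.0488] [ 2.3 -1.6  1.8] 0.169 0.35
0.168 [ 0.478 -0.049] [ 1.5 -1.6 -0.6] 0.1678 0.353
0.167 [ 0.4782 -0.0491] [ 2.  -0.6 -6.7] 0.1664 0.353
0.166 [ 0.4784 -0.0492] [ 1.6  0.4 -7.2] 0.1655 0.352
0.165 [ 0.4786 -0.0492] [-0.2  0.9 -3.6] 0.1649 0.355
0.164 [ 0.4786 -0.0492] [-1.6  1.2 -0.3] 0.1642 0.351
0.163 [ 0.4784 -0.049 ] [-4.5  0.8 10.5] 0.164 0.354
0.162 [ 0.4779 -0.0489] [-4.4  1.  19.1] 0.1638 0.349
0.161 [ 0.4774 -0.0488] [-6.8  1.  29.5] 0.1637 0.352
stop
30.7167
```

The force trace shows the click: 7 N up, then pulled in, then a hard stop at 29 N. One check before handing in.

```bash
python3 - <<'E'
from cell import r,optics
import numpy as np,cv2
r.sleep(.5); print(np.round(r.current_contact_force(),1),r.current_tool_pos(),r.current_opening(),r.current_t())
t=[cv2.resize(optics.get_image(n)['pixels'][v:v+180,u:u+240],(400,300)) for n,u,v in(('side',230,140),('scene',210,200))]
cv2.imwrite('pics/w7.png',np.hstack(t)[:,:,::-1])
E
```

```text
[-5.5  0.3 29.7] [ 0.47888666 -0.04915137  0.16372357] 0.351438961224762 31.2167
```

View pics/w7.png

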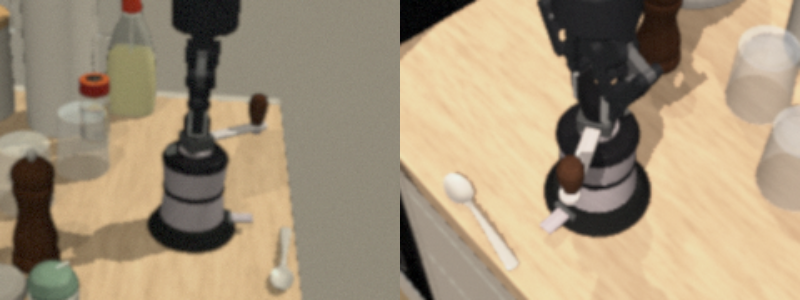

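The gripper holds the cap down on the hub at (195,140), the crank is level, and the bystanders are where they were. I'm handing in.

```bash
python3 -c "
from cell import r
print(r.hand_in())"
```

```text
the job is handed in; nothing more can be done
None
```

The crank is fully down on the square shaft, the cap clicked home on its hub, and I handed the job in at about 31 s with the gripper still pressing the cap down at about 30 N; the bystanders in the last pictures stood where they were.

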